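# Bring the vacuum pump just over top dead centre and set its brake

## Task

Using the upright knob on the small vacuum pump, turn its flywheel slowly anticlockwise (seen from above) over compression: the push needed climbs to a peak and falls away again as the piston comes over the top. Stop just past the top, where the push needed has dropped to about half of the wheel's plain bearing drag; do not run far past and turn it back. Then push the brake tab gently fully home, so that its rubber shoe is against the rim, let go, and leave the things around the pump alone.

Things in the scene. Friction and masses are not known exactly. Their poses are not given: they have to be found in the camera images.
- pump: small grey bench vacuum pump, fixed to the bench; base plate 150 x 150 x 10 mm; origin on the bench top under the flywheel's axis, z up, x towards its finned cylinder (reaching 160 mm from the axis, up to 51 mm high), y towards the brake
- wheel_axis (a point): point on the flywheel's axis, level with the rim's top (62 mm). Starts 0.7 to 1.8 rad before top dead centre (TDC). Push along the circle at the knob, slow anticlockwise: 7 N of plain bearing drag plus compression 6.7 N * sin(3 * angle before TDC): peak 13.7 N 0.52 rad before TDC, 7 N at TDC, 5 N 0.1 rad past, 3.2 N 0.2 past, under 1 N 0.4 past (a tenth less while at rest). It stays where let go
- flywheel: steel flywheel lying flat on the pump, 136 mm across, rim top 62 mm above the bench (hub cap 72 mm); origin on its axis at bench height, z up, x pointing at its knob. Anticlockwise seen from above (positive about z) goes towards TDC. The knob's bearing at TDC differs each time (4.09 rad in the pump's frame, give or take 0.6) and can only be felt
- knob (a point): middle of the grip of the upright round black knob on the rim, 55 mm from the axis, fixed to the wheel; grip 16 mm in diameter, top 97 mm, foot 62 mm, this point 82 mm above the bench. It takes a push along the circle to turn the wheel; how much, and where, is told under wheel_axis
- brake (a joint): brake slide, m: 0 to 0.002 at the start (off), grows as it is pushed towards the flywheel's axis (along the pump's -y); at 0.009 its rubber shoe is against the rim and it stops. It slides with about 3 N and stays where it is left
- brake_tab (a point): middle of the upper part of the upright steel push tab of the brake, 24 mm wide (pump's x), 10 mm thick (pump's y); this point is 79 mm, its top 87 mm above the bench and it stands free above 57 mm; with the brake off it is 125 mm from the wheel's axis. Push its outer face towards the axis
- vial: small brown glass vial with black cap, 31 mm across, 54 mm tall, standing left of the pump, farther from the robot; bystander; origin at its underside
- tin: flat round tin of screws, 56 mm across, 15 mm tall, left of the pump, nearer the robot; bystander; origin at its underside
- eye_loupe: black conical eye loupe, 37 mm across, 32 mm tall, on the right of the pump; bystander; origin at its underside
- tweezers: steel tweezers, 125 mm long, lying on the left of the pump; bystander; origin at the underside of its middle
- eccentric (a point): centre of the sliding block on the crankshaft's eccentric, hidden in the closed housing, 20 mm above the bench; it circles 0.2 mm off the axis without turning itself. At TDC it lies on the pump's x side of the axis, past TDC it moves to the y side (0.00002 m at 0.1 rad past). Far too little to be measured or seen: TDC has to be felt at the knob

How it is judged:
On the way, in this order (a step that is already met when the one before it is completed fails the run):
1. the flywheel stands just past top dead centre, brake still off (y of eccentric in the frame of pump between 4e-06 and 5.91e-05 m and value of joint brake below 0.005 m), for 0.3 s.
2. the brake shoe bears on the rim (value of joint brake above 0.0082 m), for 0.2 s.
At the end, for the whole second after the job is handed in: the crankshaft rests 0.02 to 0.30 rad past top dead centre (the eccentric 0.000004 to 0.000059 m on the pump's y side of its axis), the wheel at rest, the brake in against the rim (slide above 0.0082 m) (y of eccentric in the frame of pump between 4e-06 and 5.91e-05 m and value of joint brake above 0.0082 m and angular speed of flywheel below 0.05 rad/s); the robot touches nothing.
It fails at once if the wheel is run more than 0.5 rad past top dead centre (y of eccentric in the frame of pump above 9.589e-05 m).
It fails at once if the wheel is spun faster than 1.5 rad/s (angular speed of flywheel above 1.5 rad/s).
It fails at once if the flywheel or its knob is pressed or squeezed with more than 70 N in all (contact force between anything else and flywheel above 70 N).
It fails at once if the brake is pushed with more than 30 N (contact force between any of the arm, the fingers and brake above 30 N).
It fails at once if a thing beside the pump is moved more than 15 mm (distance of any of vial, tin, eye_loupe, tweezers from where it was at the start of the episode above 0.015 m).
It also fails if it takes over 72 s, if anything falls off the work surface, if the arm or the gripper's body presses on something with over 40 N, if the wrist force passes 120 N, or if a joint passes its speed limit or range.

## Robot

A 6-joint arm with a two-finger parallel gripper is mounted at the origin on a cart in front of the work surface, level with it; the furniture and walls round the work are solid. World frame = base frame: x ahead of the robot, y to its left, z up, the work surface at z = 0. Lengths are in m, angles in rad, forces in N, time in s.
With the tool pointing down it reaches from about 0.35 to 0.725 m from the base axis. Payload 4.3 kg.
Tool frame: the origin (TCP) lies at the very end of the fingers, on their centre line; the grasp point (between the pads) lies manip.tcp_to_grasp behind it (manip.tcp_to_grasp is the distance from the TCP to the grasp point, in m); z points along the fingers, y is the line along which they close (so a half turn about z gives the same grasp; the last joint's range is limited). The gripper opens to 85 mm and grips with 20 to 120 N. Pads are 22 mm wide; open, the fingers measure 114 mm over their backs; the gripper's body (76 mm by 85 mm) begins 54 mm behind the grasp point. The pads swing forward as they close: fully open they stand 13 mm farther back than shut.
Start: joints at [1.182, 0.377, 0.081, 1.274, 0, 1.46], TCP at [0.158, 0.553, 0.231] pointing down, gripper open.
Joint ranges: [-2.72, 2.72], [-0.84, 1.66], [-1.02, 1.22], [-1.77, 2.12], [-1.37, 1.28], [-3.14, 3.14]. Speed limits (rad/s): [2.57, 2.57, 3.14, 3.14, 3.14, 3.14].

## Interface

Orientations are given as a 3x3 rotation matrix whose columns are the frame's x, y, z axes.
In Python, from workcell import manip gives the robot as it stands.
- The arm moves only by the shell command python3 -m crank 'ROWS'. ROWS is JSON, a list of rows, each a list of 7 numbers: the shift along the tool's x, y, z in mm, then the turn, a rotation vector about the tool's x, y, z in degrees, then the opening, from 0 (shut) to 1 (fully open). A call has 1 to 20 rows; each row is the pose to reach, as a shift and turn from the pose commanded when the call began, along the tool's axes at that moment; what a row does not reach only later rows make up. A row lasts 1/10 s, in which the tool goes at most 50 mm and 8.59 degrees, less where a joint would pass 70% of its speed; a pose out of reach is approached as far as the arm can. A call with a gripper value outside its range is refused whole. The fingers move at their own pace and stop on an object; the grip force is fixed at half the most. Time passes only in rows, so rows that repeat a pose let the fingers close. It gives the time, the measured TCP pose, the force, the opening and the grip force at its end, in the units of the state.
- manip.state(): the state, without advancing time (a new reading comes with each control period).
- manip.grab_frame(name): name is "side" or "top" or "wrist"; returns the picture (384x512x3 uint8, red, green, blue); there is no depth.
- manip.camera_params(name): a dict with "intrinsics" (3x3 intrinsics, pixels), "extrinsics" (4x4, takes a point from camera to world coordinates); the wrist camera has in their place "tool_from_camera" (4x4, takes a point from camera to tool coordinates, whose origin is the TCP and whose axes are the flange's). Camera axes: x right, y up, looking along -z (the intrinsics and any distortion apply to the point x, -y, -z); pixel columns grow to the right and rows downward; lengths in m; the calibration is good to about 2 mm. The wrist camera is an equidistant fisheye: a pixel r from the principal point sees the ray r / f radians off the axis. A picture is of the moment at which its call begins: read the wrist's pose just before it. camera_params takes no time and is no camera call.
- manip.hand_in(): hands the job in; it is judged then, once.
Trained networks look in the newest picture that a camera, given by its name, has taken for a name from the list of things; names that differ only in an ending like _2 or _b are one class to them, and where a whole thing is asked for, a point or a joint stands for the part that bears it (a point fixed in the world has none). Each returns a list of dicts, best first, with "confidence" (0 to 1); they miss things now and then, are a little off and sometimes report something else, mostly with a low value. They report only what shows in the picture. A call takes as long as a camera call.
- manip.look_for(camera, query): "centre" ([column, row] as shares, 0 to 1, of the picture: columns of its width, rows of its height, amid what is visible of it).
- manip.masks_of(camera, query): "pixels" (384x512 bool, what is visible of it) and "centre" ([column, row] as shares, 0 to 1, of the picture: columns of its width, rows of its height, amid what is visible of it).
- manip.landmark_of(camera, query): "centre" ([column, row] as shares, 0 to 1, of the picture: columns of its width, rows of its height: a listed point, or the origin of a listed thing).
The state is a dict: "time": time; "joint_pos": joint angles; "qd": joint speeds; "tau": joint torques, N m; "position": TCP position; "tcp_rot": TCP orientation; "force": force on the tool from outside, world axes, zero at the start; "torque": the same for the moment, N m; "width": finger opening in m; "finger_force": force on a finger pad.
Only numpy, scipy, OpenCV 4.12 (cv2) and the standard library are available. Lean on these libraries where they do the work, as an engineer would, in place of code of your own. Each camera call takes 0.05 s, during which the arm holds its last target. There are 200 camera calls.

## Working session

There is one attempt and no reset: what is moved stays moved. The work goes in short steps, Python scripts to look and compute and a shell command to move; the robot and the scene stay as the last step left them, time stands still between calls to the robot, and variables do not carry over. Pictures are saved under pics/ and viewed, at most 10 in all, crops included, and the job is handed in when it is done.

```bash
mkdir -p pics; cat > h.py <<'E'
import numpy as np, cv2
from workcell import manip
def ray(cam,c):
    p=manip.camera_params(cam);K=np.array(p["intrinsics"]);E=np.array(p["extrinsics"])
    u,v=c[0]*512,c[1]*384
    d=np.array([(u-K[0,2])/K[0,0],-(v-K[1,2])/K[1,1],-1.])
    d=E[:3,:3]@d; return E[:3,3],d/np.linalg.norm(d)
def atz(cam,c,z):
    o,d=ray(cam,c); return o+d*(z-o[2])/d[2]
def tri(c1,c2,cams=("top","side")):
    o,d=ray(cams[0],c1);q,e=ray(cams[1],c2)
    A=np.stack([d,-e],1);s=np.linalg.lstsq(A,q-o,rcond=None)[0]
    a,b=o+s[0]*d,q+s[1]*e; return (a+b)/2,np.linalg.norm(a-b)
E
python3 - <<'E'
from h import *
np.set_printoptions(precision=4,suppress=True)
s=manip.state();print(s["position"],s["tcp_rot"],s["force"],s["width"],manip.tcp_to_grasp)
ims=[]
for c in("top","side"):
    im=manip.grab_frame(c);cv2.imwrite(f"pics/{c}0.png",im[:,:,::-1])
    for q,z in(("wheel_axis",.062),("knob",.082),("brake_tab",.079),("pump",0),("vial",0),("tin",0),("eye_loupe",0),("tweezers",0)):
        for r in manip.landmark_of(c,q)[:2]: print(c,q,r["confidence"],np.array(r["centre"])*[512,384],atz(c,r["centre"],z))
E
```

```text
[0.158  0.5522 0.2303] [[-0.9614  0.2752 -0.0008]
 [ 0.2752  0.9614 -0.002 ]
 [ 0.0002 -0.0021 -1.    ]] [-0.8756  0.1211 -0.5739] 0.08500727848135368 0.0187
top wheel_axis 0.77 [286.0032 182.0928] [0.5071 0.0681 0.062 ]
top knob 0.8 [270.6944 196.1856] [0.4679 0.1092 0.082 ]
top brake_tab 0.64 [236.5952 163.8144] [0.5536 0.1961 0.079 ]
top pump 0.78 [283.4944 184.2048] [0.5114 0.0708 0.    ]
top vial 0.48 [186.7776 168.3072] [0.5593 0.3402 0.    ]
top tin 0.64 [198.1952 222.4128] [0.4078 0.3067 0.    ]
top eye_loupe 0.55 [352.    172.608] [ 0.542  -0.1202  0.    ]
top tweezers 0.58 [167.9872 195.1872] [0.484  0.3913 0.    ]
top tweezers 0.38 [282.624  185.8176] [0.5069 0.0733 0.    ]
side wheel_axis 0.56 [235.008  180.0192] [0.5001 0.0711 0.062 ]
side knob 0.87 [254.208  180.4032] [0.4571 0.1235 0.082 ]
side knob 0.25 [216.9856 171.4944] [0.5416 0.0618 0.082 ]
side brake_tab 0.57 [212.0192 196.1856] [0.5501 0.1885 0.079 ]
side pump 0.63 [233.5744 204.7872] [0.5062 0.0775 0.    ]
side vial 0.87 [207.9232 269.184 ] [0.5587 0.3398 0.    ]
side vial 0.64 [212.6848 196.608 ] [0.5576 0.0268 0.    ]
side eye_loupe 0.48 [216.8832 171.6096] [ 0.5499 -0.1339  0.    ]
```

View pics/top0.png

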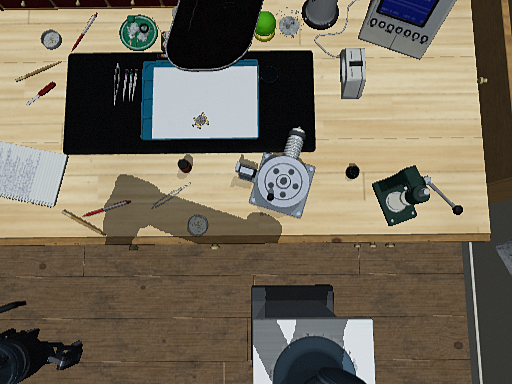

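View pics/side0.png

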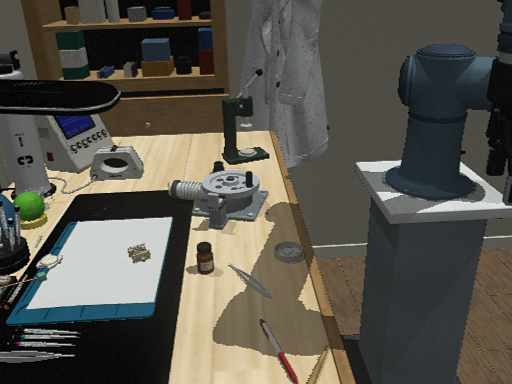

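The top picture shows the wheel axis at (286,182), the knob lower left of it at (270,196), the cylinder at the top (298,135) and the brake tab on the left (246,170). The side picture agrees. I'll hover near the knob and use the wrist camera.

```bash
python3 -m crank '[[-412,-350,0,0,0,32,0.3],[-412,-350,0,0,0,32,0.3],[-412,-350,0,0,0,32,0.3],[-412,-350,0,0,0,32,0.3],[-412,-350,0,0,0,32,0.3],[-412,-350,0,0,0,32,0.3],[-412,-350,0,0,0,32,0.3],[-412,-350,0,0,0,32,0.3],[-412,-350,0,0,0,32,0.3],[-412,-350,0,0,0,32,0.3],[-412,-350,0,0,0,32,0.3],[-412,-350,0,0,0,32,0.3],[-412,-350,0,0,0,32,0.3],[-412,-350,0,0,0,32,0.3],[-412,-350,0,0,0,32,0.3]]'
cat >> h.py <<'E'
def wray(c):
    p=manip.camera_params("wrist");K=np.array(p["intrinsics"]);T=np.array(p["tool_from_camera"])
    s=manip.wst;x=np.array([(c[0]*512-K[0,2])/K[0,0],(c[1]*384-K[1,2])/K[1,1]]);r=np.linalg.norm(x)
    d=np.array([x[0]/r*np.sin(r),-x[1]/r*np.sin(r),-np.cos(r)])
    R=np.array(s["tcp_rot"]);return np.array(s["position"])+R@T[:3,3],R@T[:3,:3]@d
def watz(c,z):
    o,d=wray(c);return o+d*(z-o[2])/d[2]
def wgrab(n):
    manip.wst=manip.state();im=manip.grab_frame("wrist");cv2.imwrite(f"pics/{n}.png",im[:,:,::-1])
E
python3 - <<'E'
from h import *
np.set_printoptions(precision=4,suppress=True)
wgrab("w0");s=manip.wst;print(s["time"],s["position"],s["joint_pos"],s["width"],s["force"])
p=manip.camera_params("wrist");print(p["tool_from_camera"])
for q,z in(("wheel_axis",.062),("knob",.082),("brake_tab",.079),("pump",0),("vial",0),("eye_loupe",0)):
    for r in manip.landmark_of("wrist",q)[:2]: print(q,r["confidence"],np.array(r["centre"])*[512,384],watz(r["centre"],z))
E
```

```text
time: 2.4
position: [0.4572, 0.1041, 0.2313]
tcp_rot: [[-0.671, 0.741, -0.0], [0.741, 0.671, 0.0], [0.0, -0.0, -1.0]]
force: [-1.2, -0.1, 0.1]
width: 0.0256
finger_force: 0.0
2.4 [0.4572 0.1041 0.2313] [ 0.0883  0.163  -0.2069  1.2012  0.0003  0.9235] 0.02558571675198791 [-1.1713 -0.1468  0.1215]
[[-0.0002  0.9602  0.2792  0.0716]
 [ 1.      0.0003 -0.0004 -0.0006]
 [-0.0004  0.2792 -0.9602 -0.1418]
 [ 0.      0.      0.      1.    ]]
wheel_axis 0.58 [271.104  226.0992] [0.5115 0.0722 0.062 ]
wheel_axis 0.58 [269.9776 201.9072] [0.4907 0.0924 0.062 ]
knob 0.59 [263.0144 180.2112] [0.4645 0.1087 0.082 ]
brake_tab 0.69 [328.3968  21.6192] [0.403  0.2738 0.079 ]
brake_tab 0.64 [371.9168 172.1856] [0.5454 0.1936 0.079 ]
pump 0.64 [266.9056 203.4048] [0.5055 0.0754 0.    ]
vial 0.97 [426.9056  93.888 ] [0.5651 0.3416 0.    ]
```

View pics/w0.png

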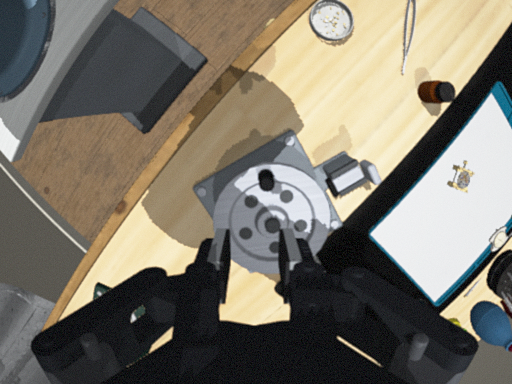

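The wrist picture shows the knob at (266,180), the hub at (271,225) and the tab at (368,170), all consistent with the other views. I'll descend part way and measure again.

```bash
python3 -m crank '[[-2,9,40,0,0,-5,0.45],[-2,9,80,0,0,-5,0.45],[-2,9,101,0,0,-5,0.45],[-2,9,101,0,0,-5,0.45]]'
python3 - <<'E'
from h import *
np.set_printoptions(precision=4,suppress=True)
wgrab("w1");s=manip.wst;print(s["time"],s["position"],s["width"],s["force"])
for q,z in(("wheel_axis",.062),("knob",.082),("brake_tab",.079),("pump",0)):
    for r in manip.landmark_of("wrist",q)[:2]: print(q,r["confidence"],np.array(r["centre"])*[512,384],watz(r["centre"],z))
m=manip.masks_of("wrist","flywheel")[0];print(m["confidence"],m["pixels"].sum())
E
```

```text
time: 3.15
position: [0.463, 0.1073, 0.1272]
tcp_rot: [[-0.732, 0.682, -0.007], [0.682, 0.732, -0.001], [0.005, -0.005, -1.0]]
force: [0.1, -0.6, 0.6]
width: 0.0386
finger_force: 0.0
3.15 [0.463  0.1073 0.1272] 0.038642228499247755 [ 0.0965 -0.6325  0.5628]
wheel_axis 0.63 [268.1856 269.9136] [0.5098 0.0781 0.062 ]
knob 0.71 [263.0144 218.8032] [0.468  0.1099 0.082 ]
brake_tab 0.58 [410.88   215.3856] [0.5447 0.1918 0.079 ]
brake_tab 0.32 [264.8064 239.6928] [0.4815 0.0994 0.079 ]
pump 0.57 [264.6016 235.0848] [0.5068 0.0792 0.    ]
pump 0.21 [269.4144 272.2944] [0.5424 0.0538 0.    ]
0.93 12690
```

View pics/w1.png

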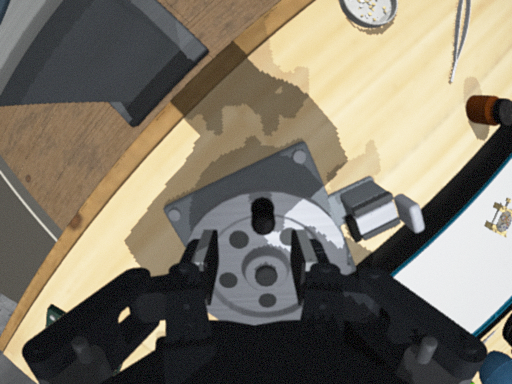

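The picture puts the knob at (263,213), the hub at (266,272) and the tab at (410,213). The knob radius comes out at 55 mm and the tab distance at 123 mm, so the measurements fit. Now I'll straddle the knob.

```bash
python3 -m crank '[[0,2,15,0,0,0,0.45],[0,2,35,0,0,0,0.45],[0,2,50,0,0,0,0.45],[0,2,57,0,0,0,0.45],[0,2,57,0,0,0,0.45],[0,2,57,0,0,0,0.45],[0,2,57,0,0,0,0.45]]'
python3 - <<'E'
from h import *
np.set_printoptions(precision=4,suppress=True)
wgrab("w2");s=manip.wst;print(s["time"],s["position"],s["force"],s["width"])
for r in manip.landmark_of("wrist","knob")[:2]: print(r["confidence"],np.array(r["centre"])*[512,384],watz(r["centre"],.082))
E
```

```text
time: 4.15
position: [0.4684, 0.1091, 0.0744]
tcp_rot: [[-0.732, 0.682, 0.002], [0.682, 0.732, 0.0], [-0.001, 0.002, -1.0]]
force: [-0.6, 0.1, -0.5]
width: 0.0386
finger_force: 0.0
4.15 [0.4684 0.1091 0.0744] [-0.603   0.0726 -0.4902] 0.038621090315329766
0.87 [252.7232 245.184 ] [0.4643 0.1112 0.082 ]
```

View pics/w2.png

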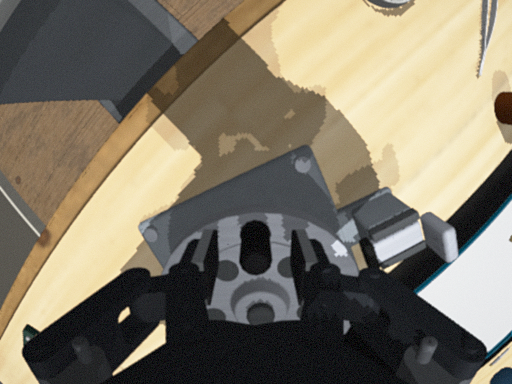

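```bash
cat > f.py <<'E'
import sys,yaml_ if False else sys,re,json,numpy as np
E
cat > f.py <<'E'
import sys,re,json,numpy as np
d={l.split(":",1)[0].strip():json.loads(l.split(":",1)[1]) for l in sys.stdin if re.match(r"\s*(time|position|tcp_rot|force|width|finger_force):",l)}
R=np.array(d["tcp_rot"]);F=R.T@d["force"];p=np.array(d["position"]);v=p[:2]-[.509,.074]
print(d["time"],"p",p,"ang %.3f r %.4f yaw %.3f"%(np.arctan2(v[1],v[0])%6.283,np.hypot(*v),np.arctan2(R[1,0],R[0,0])%6.283),"Ftool",F.round(1),"ff",d["finger_force"],"w",d["width"])
E
python3 -m crank '[[0,0,2,0,0,-2,0.28],[0,0,4,0,0,-2,0.28],[0,0,4,0,0,-2,0.28],[0,0,4,0,0,-2,0.28],[0,0,4,0,0,-2,0.28]]' | python3 f.py
python3 -m crank '[[0,-0.8,0,0,0,-0.85,0.28],[0,-1.6,0,0,0,-1.7,0.28],[-0.1,-2.5,0,0,0,-2.55,0.28],[-0.1,-3.3,0,0,0,-3.4,0.28]]' | python3 f.py
python3 -m crank '[[0,-0.8,0,0,0,-0.85,0.28],[0,-1.6,0,0,0,-1.7,0.28],[-0.1,-2.5,0,0,0,-2.55,0.28],[-0.1,-3.3,0,0,0,-3.4,0.28]]' | python3 f.py
python3 -m crank '[[0,-0.8,0,0,0,-0.85,0.28],[0,-1.6,0,0,0,-1.7,0.28],[-0.1,-2.5,0,0,0,-2.55,0.28],[-0.1,-3.3,0,0,0,-3.4,0.28]]' | python3 f.py
python3 -m crank '[[0,-0.8,0,0,0,-0.85,0.28],[0,-1.6,0,0,0,-1.7,0.28],[-0.1,-2.5,0,0,0,-2.55,0.28],[-0.1,-3.3,0,0,0,-3.4,0.28]]' | python3 f.py
python3 -m crank '[[0,-0.8,0,0,0,-0.85,0.28],[0,-1.6,0,0,0,-1.7,0.28],[-0.1,-2.5,0,0,0,-2.55,0.28],[-0.1,-3.3,0,0,0,-3.4,0.28]]' | python3 f.py
```

```text
4.75 p [0.4675 0.109  0.0694] ang 2.441 r 0.0543 yaw 2.426 Ftool [0.3 0.  0.6] ff 0.0 w 0.024
5.15 p [0.4657 0.1066 0.0694] ang 2.496 r 0.0542 yaw 2.487 Ftool [0.1 1.1 0.3] ff 0.8 w 0.0238
5.55 p [0.4635 0.1036 0.0694] ang 2.565 r 0.0543 yaw 2.546 Ftool [-1.  -0.5  0.1] ff 0.4 w 0.0239
5.95 p [0.4615 0.1008 0.0693] ang 2.628 r 0.0545 yaw 2.605 Ftool [-0.   0.7  0.4] ff 0.2 w 0.024
6.35 p [0.4599 0.098  0.0693] ang 2.687 r 0.0547 yaw 2.665 Ftool [-0.5  0.1 -0.5] ff 0.2 w 0.024
6.75 p [0.4585 0.095  0.0693] ang 2.748 r 0.0547 yaw 2.724 Ftool [0.2 0.7 0.1] ff 0.2 w 0.0238
```

```bash
python3 - <<'E'
from h import *
np.set_printoptions(precision=4,suppress=True)
wgrab("w3");s=manip.wst
for r in manip.landmark_of("wrist","knob")[:2]: print(r["confidence"],np.array(r["centre"])*[512,384],watz(r["centre"],.082))
E
```

```text
0.74 [260.5056 259.392 ] [0.4605 0.0973 0.082 ]
```

View pics/w3.png

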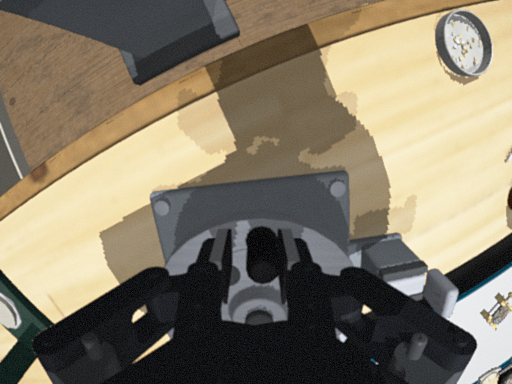

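The knob (264,255) sits against the trailing (right) pad at about (282,255). The low force fits being roughly 1.6 rad before TDC, so I'll carry on.

```bash

python3 -m crank '[[0,-0.8,0,0,0,-0.85,0.28],[0,-1.6,0,0,0,-1.7,0.28],[-0.1,-2.5,0,0,0,-2.55,0.28],[-0.1,-3.3,0,0,0,-3.4,0.28]]' | python3 f.py
python3 -m crank '[[0,-0.8,0,0,0,-0.85,0.28],[0,-1.6,0,0,0,-1.7,0.28],[-0.1,-2.5,0,0,0,-2.55,0.28],[-0.1,-3.3,0,0,0,-3.4,0.28]]' | python3 f.py
python3 -m crank '[[0,-0.8,0,0,0,-0.85,0.28],[0,-1.6,0,0,0,-1.7,0.28],[-0.1,-2.5,0,0,0,-2.55,0.28],[-0.1,-3.3,0,0,0,-3.4,0.28]]' | python3 f.py
python3 -m crank '[[0,-0.8,0,0,0,-0.85,0.28],[0,-1.6,0,0,0,-1.7,0.28],[-0.1,-2.5,0,0,0,-2.55,0.28],[-0.1,-3.3,0,0,0,-3.4,0.28]]' | python3 f.py
python3 -m crank '[[0,-0.8,0,0,0,-0.85,0.28],[0,-1.6,0,0,0,-1.7,0.28],[-0.1,-2.5,0,0,0,-2.55,0.28],[-0.1,-3.3,0,0,0,-3.4,0.28]]' | python3 f.py
python3 -m crank '[[0,-0.8,0,0,0,-0.85,0.28],[0,-1.6,0,0,0,-1.7,0.28],[-0.1,-2.5,0,0,0,-2.55,0.28],[-0.1,-3.3,0,0,0,-3.4,0.28]]' | python3 f.py
```

```text
7.25 p [0.4574 0.092  0.0693] ang 2.806 r 0.0546 yaw 2.784 Ftool [-0.8  0.2  0.3] ff 0.3 w 0.0239
7.65 p [0.4564 0.0889 0.0693] ang 2.866 r 0.0547 yaw 2.843 Ftool [0.1 0.3 0.2] ff 0.5 w 0.0242
8.05 p [0.4556 0.0857 0.0694] ang 2.926 r 0.0547 yaw 2.902 Ftool [-1.4  1.7  0.4] ff 0.7 w 0.0245
8.45 p [0.455  0.0826 0.0694] ang 2.984 r 0.0547 yaw 2.962 Ftool [-1.1  1.9  0.2] ff 1.1 w 0.0238
8.85 p [0.4545 0.0793 0.0694] ang 3.045 r 0.0548 yaw 3.021 Ftool [-2.2  2.4  0.8] ff 1.4 w 0.0241
9.25 p [0.4542 0.0761 0.0694] ang 3.103 r 0.0548 yaw 3.081 Ftool [-3.   4.2  0.3] ff 1.9 w 0.0243
```

```bash

python3 -m crank '[[0,-0.8,0,0,0,-0.85,0.28],[0,-1.6,0,0,0,-1.7,0.28],[-0.1,-2.5,0,0,0,-2.55,0.28],[-0.1,-3.3,0,0,0,-3.4,0.28]]' | python3 f.py
python3 -m crank '[[0,-0.8,0,0,0,-0.85,0.28],[0,-1.6,0,0,0,-1.7,0.28],[-0.1,-2.5,0,0,0,-2.55,0.28],[-0.1,-3.3,0,0,0,-3.4,0.28]]' | python3 f.py
python3 -m crank '[[0,-0.8,0,0,0,-0.85,0.28],[0,-1.6,0,0,0,-1.7,0.28],[-0.1,-2.5,0,0,0,-2.55,0.28],[-0.1,-3.3,0,0,0,-3.4,0.28]]' | python3 f.py
python3 -m crank '[[0,-0.8,0,0,0,-0.85,0.28],[0,-1.6,0,0,0,-1.7,0.28],[-0.1,-2.5,0,0,0,-2.55,0.28],[-0.1,-3.3,0,0,0,-3.4,0.28]]' | python3 f.py
python3 -m crank '[[0,-0.8,0,0,0,-0.85,0.28],[0,-1.6,0,0,0,-1.7,0.28],[-0.1,-2.5,0,0,0,-2.55,0.28],[-0.1,-3.3,0,0,0,-3.4,0.28]]' | python3 f.py
python3 -m crank '[[0,-0.8,0,0,0,-0.85,0.28],[0,-1.6,0,0,0,-1.7,0.28],[-0.1,-2.5,0,0,0,-2.55,0.28],[-0.1,-3.3,0,0,0,-3.4,0.28]]' | python3 f.py
python3 -m crank '[[0,-0.8,0,0,0,-0.85,0.28],[0,-1.6,0,0,0,-1.7,0.28],[-0.1,-2.5,0,0,0,-2.55,0.28],[-0.1,-3.3,0,0,0,-3.4,0.28]]' | python3 f.py
```

```text
9.65 p [0.4542 0.073  0.0694] ang 3.160 r 0.0548 yaw 3.140 Ftool [-3.1  4.3  0.8] ff 2.3 w 0.0236
10.05 p [0.4544 0.0701 0.0694] ang 3.213 r 0.0547 yaw 3.199 Ftool [-4.1  5.6  1.1] ff 2.7 w 0.0242
10.45 p [0.4547 0.0672 0.0694] ang 3.266 r 0.0547 yaw 3.259 Ftool [-4.7  6.4  0.8] ff 3.2 w 0.0241
10.85 p [0.4553 0.0643 0.0694] ang 3.320 r 0.0546 yaw 3.318 Ftool [-6.3  8.5  1. ] ff 3.6 w 0.0238
11.25 p [0.4559 0.0614 0.0694] ang 3.374 r 0.0546 yaw 3.378 Ftool [-6.5  8.   2.3] ff 4.0 w 0.0238
11.65 p [0.4567 0.0586 0.0694] ang 3.428 r 0.0545 yaw 3.438 Ftool [-6.4  8.9  1. ] ff 4.4 w 0.0239
12.05 p [0.4576 0.0559 0.0694] ang 3.480 r 0.0545 yaw 3.497 Ftool [-9.   8.7  0.8] ff 4.7 w 0.0237
```

```bash

python3 -m crank '[[-0.1,-0.8,0,0,0,-0.85,0.28],[-0.2,-1.6,0,0,0,-1.7,0.28],[-0.4,-2.5,0,0,0,-2.55,0.28],[-0.6,-3.3,0,0,0,-3.4,0.28]]' | python3 f.py
python3 -m crank '[[-0.1,-0.8,0,0,0,-0.85,0.28],[-0.2,-1.6,0,0,0,-1.7,0.28],[-0.4,-2.5,0,0,0,-2.55,0.28],[-0.6,-3.3,0,0,0,-3.4,0.28]]' | python3 f.py
python3 -m crank '[[-0.1,-0.8,0,0,0,-0.85,0.28],[-0.2,-1.6,0,0,0,-1.7,0.28],[-0.4,-2.5,0,0,0,-2.55,0.28],[-0.6,-3.3,0,0,0,-3.4,0.28]]' | python3 f.py
python3 -m crank '[[-0.1,-0.8,0,0,0,-0.85,0.28],[-0.2,-1.6,0,0,0,-1.7,0.28],[-0.4,-2.5,0,0,0,-2.55,0.28],[-0.6,-3.3,0,0,0,-3.4,0.28]]' | python3 f.py
python3 -m crank '[[-0.1,-0.8,0,0,0,-0.85,0.28],[-0.2,-1.6,0,0,0,-1.7,0.28],[-0.4,-2.5,0,0,0,-2.55,0.28],[-0.6,-3.3,0,0,0,-3.4,0.28]]' | python3 f.py
python3 -m crank '[[0,-0.8,0,0,0,-0.85,0.28],[0,-1.6,0,0,0,-1.7,0.28],[-0.1,-2.5,0,0,0,-2.55,0.28],[-0.1,-3.3,0,0,0,-3.4,0.28]]' | python3 f.py
```

```text
12.45 p [0.4588 0.0533 0.0694] ang 3.533 r 0.0543 yaw 3.556 Ftool [-7.  11.1 -1.3] ff 5.1 w 0.0241
12.85 p [0.46   0.0508 0.0693] ang 3.584 r 0.0542 yaw 3.616 Ftool [-6.4 10.4 -1.6] ff 5.5 w 0.0242
13.25 p [0.4614 0.0483 0.0693] ang 3.636 r 0.0541 yaw 3.675 Ftool [-7.1 11.3 -5.2] ff 5.8 w 0.0241
13.65 p [0.463  0.0459 0.0692] ang 3.690 r 0.0539 yaw 3.735 Ftool [-5.7 12.  -6.3] ff 6.0 w 0.0242
14.05 p [0.4646 0.0435 0.0692] ang 3.743 r 0.0539 yaw 3.795 Ftool [-5.  12.  -7.7] ff 6.2 w 0.0241
14.45 p [0.4664 0.041  0.0691] ang 3.800 r 0.0539 yaw 3.854 Ftool [-6.  12.5 -8.2] ff 6.2 w 0.0236
```

```bash

python3 -m crank '[[0,-0.8,-0.3,0,0,-0.85,0.28],[0,-1.6,-0.6,0,0,-1.7,0.28],[-0.1,-2.5,-0.9,0,0,-2.55,0.28],[-0.1,-3.3,-1.2,0,0,-3.4,0.28]]' | python3 f.py
python3 -m crank '[[0,-0.8,0,0,0,-0.85,0.28],[0,-1.6,0,0,0,-1.7,0.28],[-0.1,-2.5,0,0,0,-2.55,0.28],[-0.1,-3.3,0,0,0,-3.4,0.28]]' | python3 f.py
python3 -m crank '[[0,-0.8,0,0,0,-0.85,0.28],[0,-1.6,0,0,0,-1.7,0.28],[-0.1,-2.5,0,0,0,-2.55,0.28],[-0.1,-3.3,0,0,0,-3.4,0.28]]' | python3 f.py
python3 -m crank '[[0,-0.8,0,0,0,-0.85,0.28],[0,-1.6,0,0,0,-1.7,0.28],[-0.1,-2.5,0,0,0,-2.55,0.28],[-0.1,-3.3,0,0,0,-3.4,0.28]]' | python3 f.py
```

```text
14.85 p [0.4679 0.0388 0.0693] ang 3.850 r 0.0541 yaw 3.913 Ftool [-8.  11.3  0.9] ff 5.8 w 0.0237
15.25 p [0.47   0.0364 0.0692] ang 3.909 r 0.0542 yaw 3.973 Ftool [-7.9 10.3 -1.1] ff 5.6 w 0.0238
15.65 p [0.4722 0.0341 0.0692] ang 3.967 r 0.0543 yaw 4.032 Ftool [-8.1 11.1 -2.6] ff 5.5 w 0.0243
16.05 p [0.4744 0.0318 0.0691] ang 4.025 r 0.0546 yaw 4.091 Ftool [-7.1 10.8 -3.7] ff 5.2 w 0.0239
```

```bash

python3 -m crank '[[0,-0.8,0,0,0,-0.85,0.28],[0,-1.6,0,0,0,-1.7,0.28],[-0.1,-2.5,0,0,0,-2.55,0.28],[-0.1,-3.3,0,0,0,-3.4,0.28]]' | python3 f.py
python3 -m crank '[[0,-0.8,0,0,0,-0.85,0.28],[0,-1.6,0,0,0,-1.7,0.28],[-0.1,-2.5,0,0,0,-2.55,0.28],[-0.1,-3.3,0,0,0,-3.4,0.28]]' | python3 f.py
python3 -m crank '[[0,-0.8,0,0,0,-0.85,0.28],[0,-1.6,0,0,0,-1.7,0.28],[-0.1,-2.5,0,0,0,-2.55,0.28],[-0.1,-3.3,0,0,0,-3.4,0.28]]' | python3 f.py
```

```text
16.45 p [0.4769 0.0297 0.0691] ang 4.085 r 0.0547 yaw 4.150 Ftool [-6.2  8.8 -2.9] ff 4.9 w 0.0239
16.85 p [0.4795 0.0276 0.069 ] ang 4.146 r 0.0550 yaw 4.209 Ftool [-5.8  9.7 -4.3] ff 4.6 w 0.024
17.25 p [0.4823 0.0257 0.0689] ang 4.207 r 0.0552 yaw 4.269 Ftool [-5.3  9.5 -3.7] ff 4.1 w 0.0242
```

```bash

python3 -m crank '[[0,-0.8,0,0,0,-0.85,0.28],[0,-1.6,0,0,0,-1.7,0.28],[-0.1,-2.5,0,0,0,-2.55,0.28],[-0.1,-3.3,0,0,0,-3.4,0.28]]' | python3 f.py
python3 -m crank '[[0,-0.4,0,0,0,-0.4,0.28],[0,-0.8,0,0,0,-0.85,0.28],[0,-1.2,0,0,0,-1.3,0.28],[0,-1.6,0,0,0,-1.7,0.28]]' | python3 f.py
python3 -m crank '[[0,-0.4,0,0,0,-0.4,0.28],[0,-0.8,0,0,0,-0.85,0.28],[0,-1.2,0,0,0,-1.3,0.28],[0,-1.6,0,0,0,-1.7,0.28]]' | python3 f.py
```

```text
17.65 p [0.4854 0.0239 0.0689] ang 4.272 r 0.0554 yaw 4.328 Ftool [-4.4  6.7 -2.7] ff 3.6 w 0.0239
18.05 p [0.4871 0.0231 0.0689] ang 4.306 r 0.0554 yaw 4.357 Ftool [-4.6  6.6 -1.2] ff 3.3 w 0.0241
18.45 p [0.4886 0.0223 0.0689] ang 4.336 r 0.0556 yaw 4.386 Ftool [-3.5  5.4 -1.4] ff 3.0 w 0.024
```

```bash

python3 -m crank '[[0,-0.4,0,0,0,-0.4,0.28],[0,-0.8,0,0,0,-0.85,0.28],[0,-1.2,0,0,0,-1.3,0.28],[0,-1.6,0,0,0,-1.7,0.28]]' | python3 f.py
python3 -m crank '[[0,-0.4,0,0,0,-0.4,0.28],[0,-0.8,0,0,0,-0.85,0.28],[0,-1.2,0,0,0,-1.3,0.28],[0,-1.6,0,0,0,-1.7,0.28]]' | python3 f.py
python3 -m crank '[[0,-0.4,0,0,0,-0.4,0.28],[0,-0.8,0,0,0,-0.85,0.28],[0,-1.2,0,0,0,-1.3,0.28],[0,-1.6,0,0,0,-1.7,0.28]]' | python3 f.py
```

```text
18.85 p [0.4903 0.0216 0.0689] ang 4.369 r 0.0556 yaw 4.416 Ftool [-4.7  6.3 -1.8] ff 2.7 w 0.0238
19.25 p [0.4919 0.021  0.0689] ang 4.400 r 0.0557 yaw 4.445 Ftool [-3.4  5.2 -1.9] ff 2.5 w 0.0243
19.65 p [0.4936 0.0203 0.0689] ang 4.433 r 0.0559 yaw 4.475 Ftool [-3.5  4.4 -1.4] ff 2.2 w 0.0238
```

```bash

python3 -m crank '[[0,-0.4,0,0,0,-0.4,0.28],[0,-0.8,0,0,0,-0.85,0.28],[0,-1.2,0,0,0,-1.3,0.28],[0,-1.2,0,0,0,-1.3,0.28],[0,-1.2,0,0,0,-1.3,0.28],[0,-1.2,0,0,0,-1.3,0.28]]' | python3 f.py
python3 -m crank '[[0,1,0,0,0,0,0.28],[0,2,0,0,0,0,0.28],[0,3,0,0,0,0,0.28],[0,3.5,0,0,0,0,0.28],[0,3.5,0,0,0,0,0.28],[0,3.5,0,0,0,0,0.28]]' | python3 f.py
python3 - <<'E'
from h import *
np.set_printoptions(precision=4,suppress=True)
wgrab("w4");s=manip.wst
for r in manip.landmark_of("wrist","knob")[:2]: print(r["confidence"],np.array(r["centre"])*[512,384],watz(r["centre"],.082))
E
```

```text
20.25 p [0.4969 0.019  0.0693] ang 4.496 r 0.0563 yaw 4.497 Ftool [-0.1  3.9  3.3] ff 2.1 w 0.0243
20.85 p [0.4971 0.0198 0.0711] ang 4.496 r 0.0555 yaw 4.497 Ftool [ 1.2  0.8 -0.9] ff 0.4 w 0.0238
0.83 [262.7072 256.2048] [0.4923 0.0216 0.082 ]
```

View pics/w4.png

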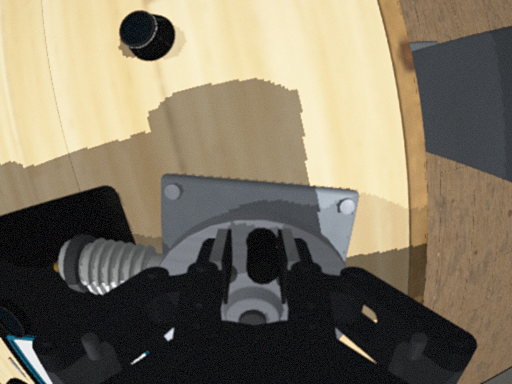

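The knob (262,256) is still lightly against the right, trailing pad, so I'll back off a bit more before lifting.

```bash

python3 -m crank '[[0,1,0,0,0,0,0.28],[0,2,0,0,0,0,0.28],[0,3,0,0,0,0,0.28],[0,3,0,0,0,0,0.28],[0,3,0,0,0,0,0.28]]' | python3 f.py
python3 -m crank '[[0,0.5,0,0,0,0,0.33],[0,0.5,0,0,0,0,0.33],[0,0.5,0,0,0,0,0.33]]' | python3 f.py
```

```text
21.45 p [0.4931 0.0207 0.0705] ang 4.422 r 0.0556 yaw 4.497 Ftool [-0.2  0.6  0.4] ff 0.0 w 0.0238
21.75 p [0.4926 0.0208 0.0705] ang 4.413 r 0.0557 yaw 4.497 Ftool [ 0.6  0.3 -0.2] ff 0.0 w 0.0281
```

```bash

python3 -m crank '[[0,0,-15,0,0,0,0.33],[0,0,-40,0,0,0,0.33],[0,0,-65,0,0,0,0.33],[-40,-3,-65,0,0,4,0],[-85,-7,-65,0,0,4,0],[-130,-11,-65,0,0,4,0],[-175,-15,-65,0,0,4,0],[-210,-17,-65,0,0,4,0],[-210,-17,-65,0,0,4,0],[-210,-17,-65,0,0,4,0],[-210,-17,-65,0,0,4,0],[-210,-17,-65,0,0,4,0]]' | python3 f.py
python3 - <<'E'
from h import *
np.set_printoptions(precision=4,suppress=True)
wgrab("w5")
for q,z in(("wheel_axis",.062),("knob",.082),("brake_tab",.079)):
    for r in manip.landmark_of("wrist",q)[:2]: print(q,r["confidence"],np.array(r["centre"])*[512,384],watz(r["centre"],z))
E
```

```text
22.95 p [0.5538 0.2209 0.1355] ang 1.275 r 0.1536 yaw 4.425 Ftool [ 0.1 -0.3 -0.4] ff 0.0 w -0.0001
wheel_axis 0.36 [252.8256  21.1968] [0.5156 0.0914 0.062 ]
brake_tab 0.91 [248.8832 168.9984] [0.5482 0.1922 0.079 ]
```

View pics/w5.png

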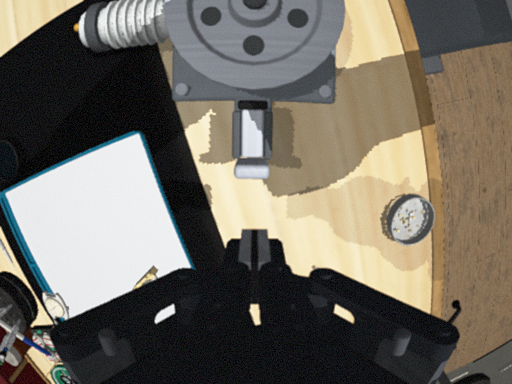

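Tab at (252,170), fingers at (253,240): lined up across, with about a 13 mm gap. I'll descend and approach.

```bash

python3 -m crank '[[-3,0,20,0,0,0,0],[-3,0,45,0,0,0,0],[-3,0,62,0,0,0,0],[-3,0,67,0,0,0,0],[-3,0,67,0,0,0,0],[-3,0,67,0,0,0,0]]' | python3 f.py
python3 -m crank '[[1,0,0,0,0,0,0],[3,0,0,0,0,0,0],[5,0,0,0,0,0,0],[7,0,0,0,0,0,0],[9,0,0,0,0,0,0],[10,0,0,0,0,0,0],[11,0,0,0,0,0,0],[12,0,0,0,0,0,0]]' | python3 f.py
python3 -m crank '[[0.7,0,0,0,0,0,0],[1.4,0,0,0,0,0,0],[2,0,0,0,0,0,0]]' | python3 f.py
python3 -m crank '[[0.7,0,0,0,0,0,0],[1.4,0,0,0,0,0,0],[2,0,0,0,0,0,0]]' | python3 f.py
python3 -m crank '[[0.7,0,0,0,0,0,0],[1.4,0,0,0,0,0,0],[2,0,0,0,0,0,0]]' | python3 f.py
```

```text
23.75 p [0.5557 0.2252 0.0695] ang 1.271 r 0.1582 yaw 4.426 Ftool [ 0.3  0.  -0.5] ff 0.0 w 0.0004
24.55 p [0.5516 0.2135 0.0684] ang 1.274 r 0.1459 yaw 4.426 Ftool [-1.4 -0.4  0.3] ff 0.0 w 0.0001
24.85 p [0.5511 0.2117 0.0685] ang 1.274 r 0.1440 yaw 4.426 Ftool [-0.   0.6 -0.1] ff 0.0 w 0.0003
25.15 p [0.5505 0.2097 0.0685] ang 1.274 r 0.1419 yaw 4.426 Ftool [0.1 0.9 1.2] ff 0.0 w 0.0001
25.45 p [0.5502 0.2085 0.0686] ang 1.274 r 0.1407 yaw 4.426 Ftool [-2.8  0.3  0.7] ff 1.5 w 0.0
```

```bash

python3 -m crank '[[0.7,0,0,0,0,0,0],[1.4,0,0,0,0,0,0],[2,0,0,0,0,0,0]]' | python3 f.py
python3 -m crank '[[0.7,0,0,0,0,0,0],[1.4,0,0,0,0,0,0],[2,0,0,0,0,0,0]]' | python3 f.py
python3 -m crank '[[0.7,0,0,0,0,0,0],[1.4,0,0,0,0,0,0],[2,0,0,0,0,0,0]]' | python3 f.py
python3 -m crank '[[0.5,0,0,0,0,0,0],[1,0,0,0,0,0,0],[1,0,0,0,0,0,0]]' | python3 f.py
```

```text
25.75 p [0.5494 0.2061 0.0686] ang 1.274 r 0.1381 yaw 4.426 Ftool [-2.9  0.7  0.7] ff 1.5 w 0.0
26.05 p [0.5488 0.204  0.0685] ang 1.274 r 0.1360 yaw 4.426 Ftool [-2.  -0.2  0.2] ff 1.5 w 0.0003
26.35 p [0.5482 0.202  0.0685] ang 1.274 r 0.1339 yaw 4.426 Ftool [-2.5  1.   0.4] ff 1.5 w 0.0001
26.65 p [0.5481 0.2017 0.0686] ang 1.274 r 0.1336 yaw 4.426 Ftool [-5.9  2.5 -0.1] ff 2.5 w -0.0
```

Force is rising above sliding friction as the tab reaches its stop. I'll press a little more to confirm.

```bash

python3 -m crank '[[0.5,0,0,0,0,0,0],[1,0,0,0,0,0,0],[1,0,0,0,0,0,0]]' | python3 f.py
python3 -m crank '[[0.5,0,0,0,0,0,0],[1,0,0,0,0,0,0],[1,0,0,0,0,0,0]]' | python3 f.py
```

```text
26.95 p [0.5481 0.2017 0.0686] ang 1.274 r 0.1336 yaw 4.427 Ftool [-7.6  1.   1.2] ff 3.7 w -0.0
27.25 p [0.5481 0.2016 0.0686] ang 1.273 r 0.1335 yaw 4.427 Ftool [-9.7  1.1  3.3] ff 5.0 w 0.0001
```

The tab is firmly home: 10 N with no movement, after about 7.7 mm of travel. I'll back off along the push line, lift and check.

```bash

python3 -m crank '[[-3,0,0,0,0,0,0],[-8,0,0,0,0,0,0],[-15,0,0,0,0,0,0],[-20,0,0,0,0,0,0],[-20,0,-20,0,0,0,0],[-20,0,-50,0,0,0,0],[-20,0,-68,0,0,0,0],[-20,0,-68,0,0,0,0],[-20,0,-68,0,0,0,0],[-20,0,-68,0,0,0,0]]' | python3 f.py
python3 - <<'E'
from h import *
np.set_printoptions(precision=4,suppress=True)
wgrab("w6")
for r in manip.landmark_of("wrist","brake_tab")[:1]: print(r["confidence"],watz(r["centre"],.079))
manip.grab_frame("top");k=manip.landmark_of("top","knob")
for r in k[:2]: print("knob",r["confidence"],atz("top",r["centre"],.082))
E
```

```text
28.25 p [0.5522 0.2181 0.1351] ang 1.280 r 0.1504 yaw 4.426 Ftool [-0.   0.2  0.7] ff 0.0 w 0.0002
0.94 [0.544  0.1839 0.079 ]
knob 0.97 [0.4996 0.0189 0.082 ]
```

View pics/w6.png

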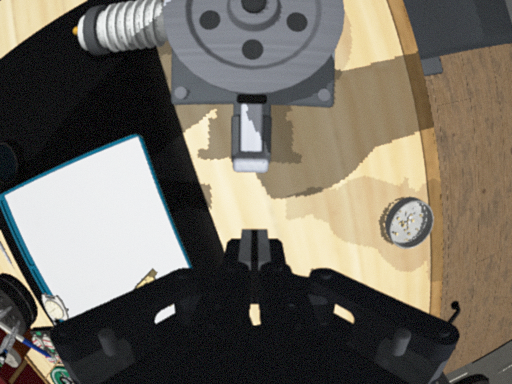

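The tab now shows at (251,162), about 8 mm farther in, with the gripper clear of everything. Handing in.

```bash
python3 -c "
from workcell import manip
print(manip.hand_in())"
```

```text
the job is handed in; nothing more can be done
None
```

I handed the job in after about 28 s of robot time. By feel, the wheel stands roughly 0.1 to 0.2 rad past the top, and the brake tab is pushed home against a hard stop (10 N, no further movement). The gripper is clear of everything, and the judge returned no verdict.

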